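# Unlock a tumbling machine's guard gate and hold it wide

### The arm

A 6-joint arm with a two-finger parallel gripper is mounted at the origin on a cart in front of the work surface, level with it; the furniture and walls round the work are solid. World frame = base frame: x ahead of the robot, y to its left, z up, the work surface at z = 0. Lengths are in m, angles in rad, forces in N, time in s.
With the tool pointing down it reaches from about 0.4 to 0.825 m from the base axis. Payload 7 kg.
Tool frame: the origin (TCP) lies between the finger pads; the fingertips stand 25 mm ahead of it and the grasp point (between the pads) lies 6 mm ahead of it (arm.tip_extent is the z of the fingertips in the tool frame, in m); z points along the fingers, x is the direction in which the jaws open and shut, and the axes are right-handed (so a half turn about z gives the same grasp; the last joint's range is limited). The gripper opens to 88 mm and grips with 3 to 60 N. Pads are 19 mm wide; open, the fingers measure 130 mm over their backs; the gripper's body (78 mm by 193 mm) begins 47 mm behind the grasp point.
Start: joints at [1.615, 0.359, 0.012, 0, -1.224, -0.288], TCP at [0.163, 0.655, 0.252] pointing down, gripper open.
Joint ranges: [-3.07, 3.07], [-1.43, 2.12], [-1.02, 1.25], [-3.03, 1.67], [-3.05, -0], [-3.03, 3.03]. Speed limits (rad/s): [2.39, 2.39, 3.01, 3.14, 3.14, 3.14].

### API

Orientations are given as [roll, pitch, yaw] about the fixed x, y, z axes, in that order (R = Rz(yaw) Ry(pitch) Rx(roll)).
In Python, from station import monitor, grab_frame, job_done, arm gives the robot as it stands.
- The arm moves only by the shell command python3 -m jog 'ROWS' [FORCE]. ROWS is JSON, a list that holds one entry, the list of rows, each a list of 7 numbers: the shift along the world's x, y, z in m, then the turn, a rotation vector about the world's x, y, z in rad, then the opening, from 0 (shut) to 1 (fully open). In form: [[[dx, dy, dz, ax, ay, az, claw], ...]]. A call has 1 to 20 rows; each row shifts and turns the commanded pose from where the row before left it; what a row does not reach is not made up. A row lasts 1/8 s, in which the tool goes at most 62.5 mm and 10.7 degrees, less where a joint would pass 70% of its speed; a pose out of reach is approached as far as the arm can. A call is refused whole if a number of a shift passes 0.0625 or a number of a turn 0.188, either way. A call with a gripper value outside its range is refused whole. The fingers move at their own pace and stop on an object; FORCE is the grip in N (left out, the last holds). Time passes only in rows, so rows that do not move let the fingers close. It gives the time, the measured TCP pose, the force and the opening at its end, in the units of the state.
- monitor.get_state(): the state, without advancing time (a new reading comes with each control period).
- grab_frame(name): name is "scene" or "top"; returns a dict with "pixels" (384x512x3 uint8, red, green, blue), "K" (3x3 intrinsics, pixels), "view" (4x4, takes a point from world to camera coordinates). Camera axes: x right, y down, z forward; pixel columns grow to the right and rows downward; lengths in m; the calibration is good to about 2 mm. A picture is of the moment at which its call begins. There is no depth.
- job_done(): hands the job in, once; it reports no verdict.
The state is a dict: "t": time; "q": joint angles; "qd": joint speeds; "joint_efforts": joint torques, N m; "eef_pos": TCP position; "ee_rot": TCP orientation; "force": force on the tool from outside, world axes, zero at the start; "moment": the same for the moment, N m; "width": finger opening in m.
Only numpy, scipy, OpenCV 4.12 (cv2) and the standard library are available. Lean on these libraries where they do the work, as an engineer would, in place of code of your own. Each camera call takes 0.05 s, during which the arm holds its last target.

### The job

The tumbling run is over and the barrel is to be lifted out: pull the lock pin out of the main catch of the machine's front gate and put it away upright, all the way down, in its own empty bore in the key block on the roof. Then squeeze the main catch so that the gate springs ajar, let go of it, squeeze the safety catch against the gate's grip bar and swing the gate open past its detent until it stands about square to the machine. The gate closes by itself, so finish still holding it wide open and still, and leave the jar and the bottle beside the machine where they stand.

Things in the scene. Friction and masses are not known exactly. Their poses are not given: they have to be found in the camera images.
- tumbler: Fixed grey sheet-metal tumbling machine, y -145 to +110 mm, x -85 to +94 mm, flat roof at z = 150 mm. Origin on the worktop under it; x to its back, y to its left seen by the robot, z up; its front with the wire gate faces -x. On the roof along the front, from left (+y) to right: hinge, safety catch, main catch, lock pin. Key block behind them.
- lock_pin: Loose steel pin, 50 g, origin at its lower tip, z up. Round-nosed shank 8 mm thick, 54 mm long; round knurled head 18 mm thick from z = 54 to 78 mm. At first it stands 20 mm deep in a boss on the roof at (-42.5, -128) mm in the machine's frame, tip at z = 152 mm, and blocks the main catch; lift it 50 mm before moving it aside (plates before and behind it reach z = 194 mm).
- park_bore (a point): Centre of the mouth of the pin's own bore: round, 11 mm wide, chamfered, 26 mm deep, mouth at z = 180 mm. z up.
- key_block: Fixed aluminium block on the machine's roof behind the catches, 32 (x) by 70 (y) by 30 mm high; its place and yaw vary. Origin under its centre. The pin's empty bore is at y = -18 mm; in a hole at y = +18 mm stands a fixed hex key, its top bent to +x, 72 mm above the roof.
- main_catch (a joint): Main catch on the roof, rad: 0 = shut (tooth over the gate's top edge), 0.30 = squeezed to its stop; the gate comes free at about 0.15. Springs back when let go. Its front bar is squeezed back (+x of the machine) toward a fixed bar; some 6 N squeezes it fully, a grip of 15 to 25 N is fine. Blocked while the lock pin is in.
- main_grip (a point): Middle between the main catch's two squeeze bars, fixed on the machine at (-33, -90, 196) mm in its frame, with its axes. The bars lie along y, 26 mm long, 10 mm thick, tops at z = 201 mm: moving bar at x = -17 mm, fixed bar at +17 mm; 44 mm over their outsides, about 31 squeezed. Uprights join them to the roof (z = 150 mm); the catch's arm runs forward at z = 157 to 161 mm.
- safety_catch (a joint): Safety catch on top of the gate, rad: 0 = shut, 0.26 = squeezed to its stop, clear at about 0.2. Springs back. Its tooth lets the gate out only to 0.12 rad until squeezed. Its bar stands behind the gate's grip bar and is squeezed forward toward it; some 6 N squeezes it fully, a grip of 15 to 25 N is fine. Past 0.25 rad of gate angle it need not stay squeezed.
- safety_grip (a point): Middle between grip bar and safety catch bar, on the gate, turning with it, z = 196 mm, 120 mm from the hinge axis; x is the gate's normal (shut: the machine's x). Round upright grip bar, 12 mm thick, at x = -13.5 mm, top at z = 206 mm; catch bar along y, 24 mm long, 10 mm thick, at x = +14.5 mm. 39 mm over their outsides, 30 squeezed. Gate top z = 151, catch arm behind the bar z = 162 to 166 mm.
- gate_hinge (a joint): Front gate, rad: 0 = shut, grows as it opens (clockwise from above, free edge toward the robot), stop at 1.75. When the main catch is squeezed a buffer pushes it to about 0.12 (ajar, on the safety catch). Beyond that a spring closes it: 0.4 N m wide open. A ball detent resists from 0.3 to 0.6, worst at 0.33: 0.5 N m or 5 N at the grip bar; past it the gate runs easily.
- gate_axis (a point): Point on the gate's vertical hinge axis at roof height, at (-91, +85, 150) mm in the machine's frame; it turns with the gate.
- gate: The gate itself: steel frame with wire mesh, 190 mm wide from its hinge along its own -y, z = 30 to 151 mm, 12 mm thick, grip bar in front. Origin on the hinge axis at worktop height.
- shot_jar: Bystander: loose round plastic jar of shot, 74 mm wide, 116 mm high, 0.5 to 0.9 kg, right of the machine. Origin: centre of its foot, z up.
- brown_bottle: Bystander: loose amber glass bottle, 41 mm wide, 98 mm high, left of the machine. Origin: centre of its foot, z up.

How it is judged:
On the way, in this order (a step that is already met when the one before it is completed fails the run):
1. the lock pin stands in its own bore in the key block, fully down, and has been let go (horizontal distance between lock_pin and park_bore below 0.006 m and z of lock_pin in the frame of park_bore below -0.019 m and angle between lock_pin's own z axis and vertical below 0.25 rad and contact force between the fingers and lock_pin below 0.1 N), for 0.2 s.
2. the main catch has been squeezed and the gate has sprung ajar onto the shut safety catch (value of joint gate_hinge between 0.08 and 0.14 rad and value of joint safety_catch below 0.06 rad), for 0.2 s.
3. the safety catch is squeezed clear by the fingers (value of joint safety_catch above 0.15 rad and contact force between the fingers and gate above 1 N), for 0.05 s.
4. the gate has been swung past its detent (value of joint gate_hinge above 0.95 rad), for 0.05 s.
At the end, for the whole second after the job is handed in: The fingers hold the gate (more than 1 N of contact with it, its grip bar or the safety catch on it) at more than 1.2 rad, still to 0.1 rad/s; the lock pin stands in its bore in the key block (tip within 6 mm of the bore's axis, at least 19 mm deep, within 0.25 rad of upright) (horizontal distance between lock_pin and park_bore below 0.006 m and z of lock_pin in the frame of park_bore below -0.019 m and angle between lock_pin's own z axis and vertical below 0.25 rad and value of joint gate_hinge above 1.2 rad and velocity of joint gate_hinge between -0.1 and 0.1 rad/s and contact force between the fingers and gate above 1 N); the arm keeps its last pose, push and grip.
It fails at once if the jar of shot is shifted by more than 30 mm or tipped (distance of shot_jar from where it was at the start of the episode above 0.03 m or angle between shot_jar's own z axis and vertical above 0.3 rad).
It fails at once if the brown bottle is shifted by more than 30 mm or tipped (distance of brown_bottle from where it was at the start of the episode above 0.03 m or angle between brown_bottle's own z axis and vertical above 0.3 rad).
It also fails if it takes over 61 s, if anything falls off the work surface, if the arm or the gripper's body presses on something with over 40 N, if the wrist force passes 120 N, or if a joint passes its speed limit or range.

## Working session

There is one attempt and no reset: what is moved stays moved. The work goes in short steps, Python scripts to look and compute and a shell command to move; the robot and the scene stay as the last step left them, time stands still between calls to the robot, and variables do not carry over. Pictures are saved under pics/ and viewed, and the job is handed in when it is done.

```bash
ls; mkdir -p pics
python3 - <<'E'
from station import monitor, grab_frame, arm
import cv2,numpy as np
s=monitor.get_state()
for k,v in s.items(): print(k,np.round(v,4))
print([a for a in dir(arm) if a[0]!='_'])
for n in ("scene","top"):
    f=grab_frame(n); np.savez(f"{n}0.npz",**{k:np.array(v) for k,v in f.items()})
    cv2.imwrite(f"pics/{n}0.png",cv2.resize(f["pixels"][:,:,::-1],(800,600),interpolation=cv2.INTER_CUBIC))
    print(n,np.round(f["K"],1).tolist(),np.round(f["view"],3).tolist())
E
```

```text
pics
t 0.0
q [ 1.6151e+00  3.5940e-01  1.1100e-02 -4.0000e-04 -1.2241e+00 -2.8810e-01]
qd [-0.0019  0.001   0.0006 -0.0002  0.0008  0.0019]
joint_efforts [ 9.00000e-04 -5.82716e+01  2.93061e+01  6.99710e+00  7.20000e-03
 -2.00000e-04]
eef_pos [0.1629 0.6546 0.2506]
ee_rot [-3.1415e+00 -1.7000e-03 -1.8147e+00]
force [-0.2862 -0.7001  0.4159]
moment [-0.0085  0.0405  0.0111]
width 0.0874
['Unreachable', 'tip_extent']
scene [[452.9, 0.0, 260.8], [0.0, 452.9, 200.3], [0.0, 0.0, 1.0]] [[0.526, -0.851, 0.001, -0.349], [-0.367, -0.228, -0.902, 0.355], [0.767, 0.474, -0.432, 0.592], [0.0, 0.0, 0.0, 1.0]]
top [[359.3, 0.0, 253.6], [0.0, 359.3, 184.4], [0.0, 0.0, 1.0]] [[-0.007, -1.0, -0.007, -0.0], [-0.997, 0.007, -0.074, 0.664], [0.074, 0.007, -0.997, 0.94], [0.0, 0.0, 0.0, 1.0]]
```

View pics/scene0.png

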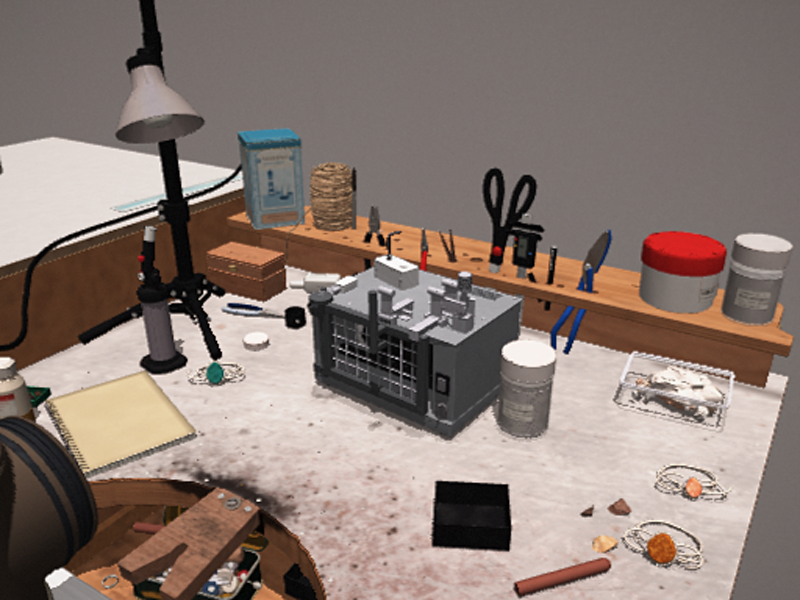

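View pics/top0.png

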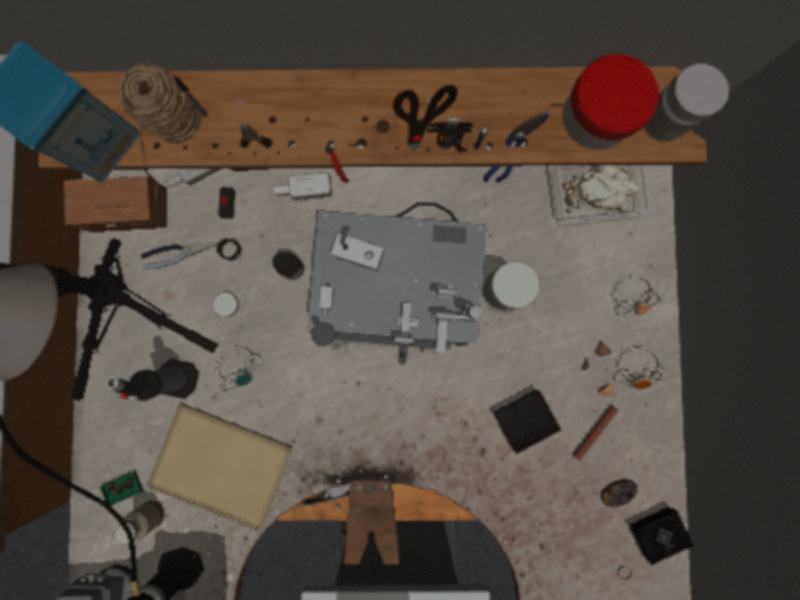

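Run:
```python
import cv2,numpy as np
f=np.load("top0.npz");p=f["pixels"][:,:,::-1]
c=p[125:240,185:355]
c=cv2.convertScaleAbs(c,alpha=2.2)
c=cv2.resize(c,None,fx=4.7,fy=4.7,interpolation=cv2.INTER_CUBIC)
cv2.imwrite("pics/top0z.png",c)
f=np.load("scene0.npz");p=f["pixels"][:,:,::-1]
c=p[140:290,190:370]
c=cv2.convertScaleAbs(c,alpha=1.5)
c=cv2.resize(c,None,fx=4,fy=4,interpolation=cv2.INTER_CUBIC)
cv2.imwrite("pics/scene0z.png",c)
```

```text
(no output)
```

View pics/top0z.png

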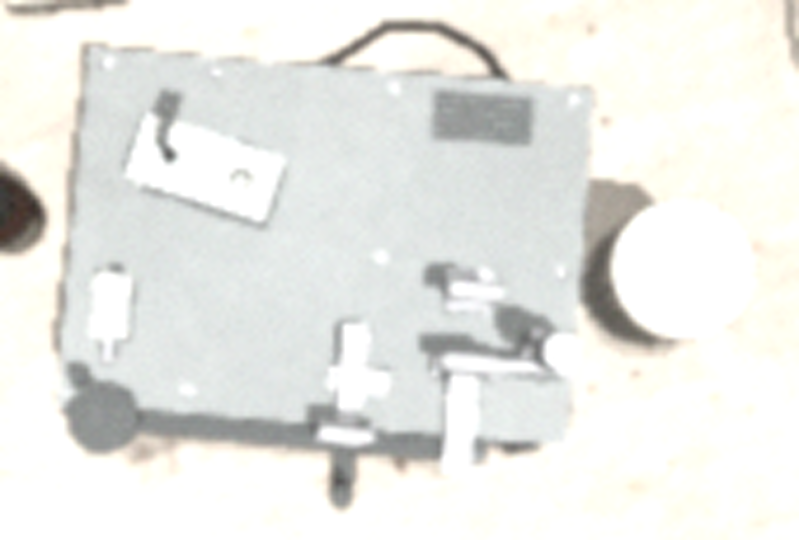

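View pics/scene0z.png

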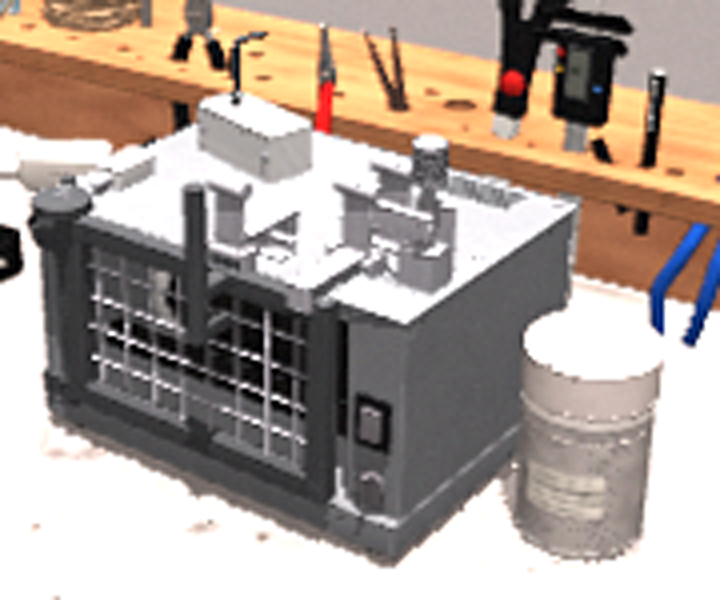

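```bash
cat > h.py <<'E'
import numpy as np
F={n:np.load(n+"0.npz") for n in("top","scene")}
def ray(n,u,v):
    V=F[n]["view"];K=F[n]["K"];R=V[:3,:3];c=-R.T@V[:3,3]
    return c,R.T@np.linalg.inv(K)@np.array([u,v,1.])
def plane(n,u,v,z):
    c,d=ray(n,u,v);return c+d*(z-c[2])/d[2]
def proj(n,p):
    V=F[n]["view"];q=F[n]["K"]@(V[:3,:3]@np.asarray(p)+V[:3,3]);return q[:2]/q[2]
def tz(x,y):return 185+(x+.5)/4.7-.5,125+(y+.5)/4.7-.5
def sz(x,y):return 190+(x+.5)/4-.5,140+(y+.5)/4-.5
def fit(L,W):
    L=np.array(L);W=np.array(W);lc=L.mean(0);wc=W.mean(0);a=L-lc;b=W-wc
    th=np.arctan2((a[:,0]*b[:,1]-a[:,1]*b[:,0]).sum(),(a*b).sum())
    R=np.array([[np.cos(th),-np.sin(th)],[np.sin(th),np.cos(th)]])
    t=wc-R@lc;return th,t,(R@L.T).T+t-W
E
python3 - <<'E'
from h import *
np.set_printoptions(precision=4,suppress=True)
W=[plane("top",*tz(*p),.150)[:2] for p in [(85,45),(592,90),(568,440)]]
print(np.array(W))
th,t,r=fit([(.094,.110),(.094,-.145),(-.085,-.145)],W);print("machine",th,t,r.tolist())
# block corners z .18
W=[plane("top",*tz(*p),.180)[:2] for p in [(150,112),(288,155),(267,225),(125,180)]]
print("blk",np.array(W));tb,b,rb=fit([(.016,.035),(.016,-.035),(-.016,-.035),(-.016,.035)],W);print(tb,b,rb.tolist())
print("hole",plane("top",*tz(241,177),.180), "from blk",b+np.array([np.sin(tb)*.018,-np.cos(tb)*.018]))
R=np.array([[np.cos(th),-np.sin(th)],[np.sin(th),np.cos(th)]])
M=lambda x,y,z:np.r_[R@[x,y]+t,z]
pin=M(-.0425,-.128,.23);print("pin",pin, "seen top",plane("top",*tz(562,352),.23))
u,v=proj("scene",pin);print("scene zoom pix pin",(u-190)*4,(v-140)*4)
for nm,P in dict(park=(*(b+np.array([np.sin(tb)*.018,-np.cos(tb)*.018])),.18),frcorner=M(-.085,-.145,.15),brcorner=M(.094,-.145,.15),frbot=M(-.085,-.145,0),main=M(-.033,-.09,.196),saf=M(-.0775-0.0,-.035,.196)).items():
    u,v=proj("scene",P);a,c=proj("top",P);print(nm,P,"scenezoom",(u-190)*4,(v-140)*4,"topzoom",(a-185)*4.7,(c-125)*4.7)
E
```

```text
[[ 0.7745  0.1137]
 [ 0.7496 -0.1402]
 [ 0.5754 -0.1252]]
machine -0.08840714822615253 [0.6709 0.0122] [[-0.0002444657122330218, -0.00021046794774906563], [0.002156354371932845, -0.00028068335351300044], [-0.001911888659700156, 0.00049115130126208]]
blk [[0.735  0.0777]
 [0.7135 0.0112]
 [0.6797 0.0214]
 [0.702  0.0897]]
-0.3152842772440436 [0.7075 0.05  ] [[-0.0013532288414693783, 0.0006250988018280251], [-0.0016097271202539787, 0.0005861124052333449], [0.0017711313516891591, 0.0002518516142199778], [0.0011918246100343088, -0.0014630628212813357]]
hole [0.703  0.0339 0.18  ] from blk [0.702  0.0329]
pin [ 0.6173 -0.1115  0.23  ] seen top [ 0.6162 -0.1123  0.23  ]
scene zoom pix pin 422.6088918333942 135.8318437700775
park (np.float64(0.7019570166818984), np.float64(0.03289739414521185), 0.18) scenezoom 269.4097927293442 118.97635877279674 topzoom 241.1529139516001 177.3097074277535
frcorner [ 0.5735 -0.1247  0.15  ] scenezoom 399.61102150302077 317.3210824465401 topzoom 565.2196251901294 442.054865346496
brcorner [ 0.7518 -0.1405  0.15  ] scenezoom 572.3574061293573 199.7692143283491 topzoom 590.6318264915346 83.88332758540984
frbot [ 0.5735 -0.1247  0.    ] scenezoom 391.5207045897539 564.207743772176 topzoom 530.0727790247889 436.3935312431791
main [ 0.6301 -0.0745  0.196 ] scenezoom 369.45613481027067 173.6822794633947 topzoom 469.15182281170974 323.34819044959977
saf [ 0.5906 -0.0158  0.196 ] scenezoom 235.22920867417872 175.58628199612474 topzoom 344.3484076533183 408.7747729539073
```

Run:
```python
import cv2,numpy as np
def z(n,x0,y0,w,h,k,a):
    p=np.load(n+"0.npz")["pixels"][:,:,::-1][y0:y0+h,x0:x0+w]
    return cv2.resize(cv2.convertScaleAbs(p,alpha=a),None,fx=k,fy=k,interpolation=cv2.INTER_NEAREST)
cv2.imwrite("pics/a1.png",np.hstack([z("top",208,138,40,40,10,1.5),z("top",275,178,40,40,10,1.5)]))
cv2.imwrite("pics/a2.png",np.hstack([z("scene",235,155,40,40,10,1.0),z("scene",275,165,40,40,10,1.0)]))
```

```text
(no output)
```

View pics/a1.png

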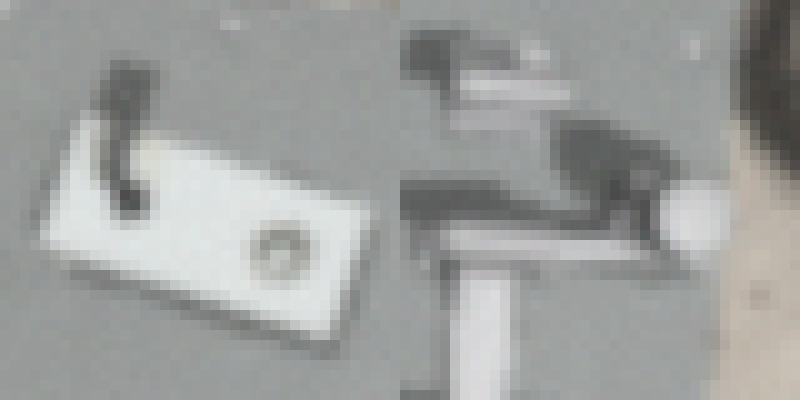

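View pics/a2.png

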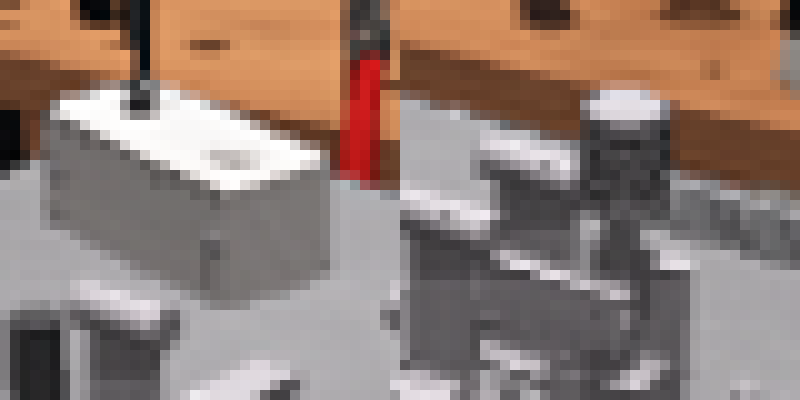

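Run:
```python
from h import *
np.set_printoptions(precision=4,suppress=True)
def tri(a,b):
    A=np.zeros((3,3));B=np.zeros(3)
    for n,uv in(("top",a),("scene",b)):
        c,d=ray(n,*uv);d/=np.linalg.norm(d);P=np.eye(3)-np.outer(d,d);A+=P;B+=P@c
    return np.linalg.solve(A,B)
for nm,a,b,z in(("pin",(304,199.5),(297.1,175),.23),("hole",(235.5,162.7),(257.8,170.3),.18)):
    print(nm,tri(a,b),plane("top",*a,z),plane("scene",*b,z))
```

```text
pin [ 0.617  -0.1134  0.2281] [ 0.6162 -0.1119  0.23  ] [ 0.6139 -0.1166  0.23  ]
hole [0.703  0.0338 0.178 ] [0.702  0.0347 0.18  ] [0.6995 0.0301 0.18  ]
```

```bash
python3 -m jog '[[[0.0252,-0.0426,0.0027,0,0,-0.0786,0.5],[0.0252,-0.0426,0.0027,0,0,-0.0786,0.5],[0.0252,-0.0426,0.0027,0,0,-0.0786,0.5],[0.0252,-0.0426,0.0027,0,0,-0.0786,0.5],[0.0252,-0.0426,0.0027,0,0,-0.0786,0.5],[0.0252,-0.0426,0.0027,0,0,-0.0786,0.5],[0.0252,-0.0426,0.0027,0,0,-0.0786,0.5],[0.0252,-0.0426,0.0027,0,0,-0.0786,0.5],[0.0252,-0.0426,0.0027,0,0,-0.0786,0.5],[0.0252,-0.0426,0.0027,0,0,-0.0786,0.5],[0.0252,-0.0426,0.0027,0,0,-0.0786,0.5],[0.0252,-0.0426,0.0027,0,0,-0.0786,0.5],[0.0252,-0.0426,0.0027,0,0,-0.0786,0.5],[0.0252,-0.0426,0.0027,0,0,-0.0786,0.5],[0.0252,-0.0426,0.0027,0,0,-0.0786,0.5],[0.0252,-0.0426,0.0027,0,0,-0.0786,0.5],[0.0252,-0.0426,0.0027,0,0,-0.0786,0.5],[0.0252,-0.0426,0.0027,0,0,-0.0786,0.5],[0,0,0,0,0,0,0.5],[0,0,0,0,0,0,0.5]]]'
python3 - <<'E'
from station import monitor, grab_frame
import cv2,numpy as np
s=monitor.get_state();print(np.round(s["eef_pos"],4),np.round(s["ee_rot"],4),s["q"],s["width"],s["force"])
f=grab_frame("scene");p=f["pixels"][100:292,180:436,::-1]
cv2.imwrite("pics/s1.png",cv2.resize(p,None,fx=3,fy=3,interpolation=cv2.INTER_CUBIC))
E
```

```text
t: 2.6
eef_pos: [0.6162, -0.1119, 0.2994]
ee_rot: [3.142, -0.001, 3.053]
force: [-0.7, -0.5, 0.2]
width: 0.0441
[ 0.6162 -0.1119  0.2994] [ 3.1415e+00 -1.3000e-03  3.0534e+00] [ 1.31378966e-01  2.54172171e-01 -2.67779624e-02 -3.43277615e-04
 -1.29112659e+00 -2.19522362e-01] 0.044091933022545056 [-0.68062609 -0.49751638  0.20496611]
```

View pics/s1.png

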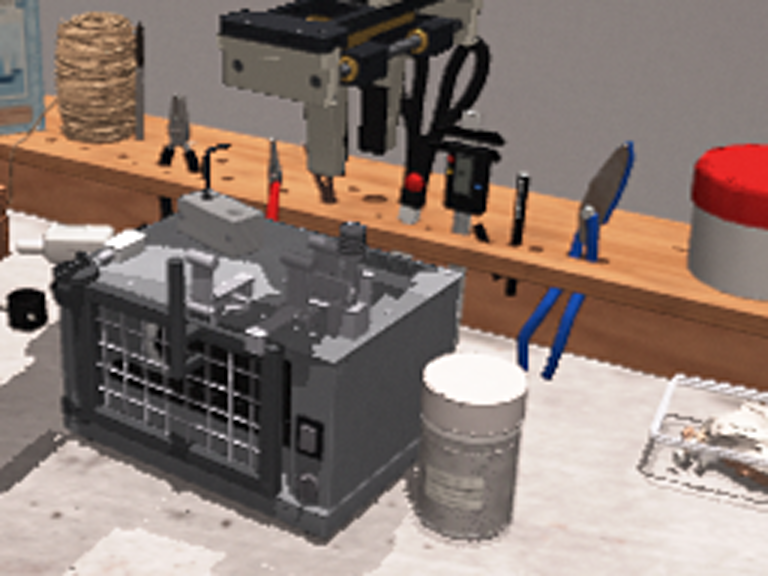

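```bash
python3 -m jog '[[[0,-0.0006,-0.02,0,0,0,0.5],[0,0,-0.02,0,0,0,0.5],[0,0,-0.02,0,0,0,0.5],[0,0,-0.0145,0,0,0,0.5],[0,0,0,0,0,0,0.5]]]'
python3 - <<'E'
from station import monitor, grab_frame
import cv2,numpy as np
s=monitor.get_state();print(np.round(s["eef_pos"],4),s["force"])
a=grab_frame("scene")["pixels"][120:250,230:360,::-1];b=grab_frame("top")["pixels"][140:240,230:350,::-1]
k=[cv2.resize(a,(400,400),interpolation=cv2.INTER_CUBIC),cv2.resize(b,(400,400),interpolation=cv2.INTER_CUBIC)]
cv2.imwrite("pics/s2.png",np.hstack(k))
E
```

```text
t: 3.28
eef_pos: [0.6159, -0.1117, 0.2249]
ee_rot: [-3.141, -0.002, 3.055]
force: [0.5, 0.1, -0.5]
width: 0.0438
[ 0.6159 -0.1117  0.2249] [ 0.50681339  0.10195004 -0.49740782]
```

View pics/s2.png

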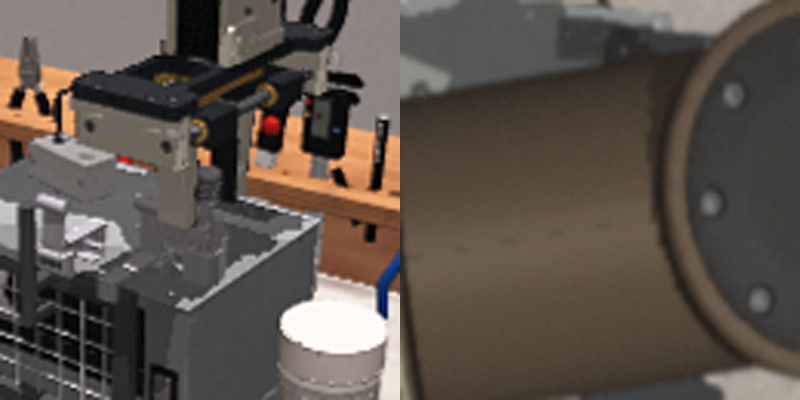

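```bash
python3 -m jog '[[[0,0,0,0,0,0,0.25],[0,0,0,0,0,0,0.15],[0,0,0,0,0,0,0.1],[0,0,0,0,0,0,0.1]]]' 20
python3 -m jog '[[[0,0,0,0,0,0,0.1],[0,0,0,0,0,0,0.1]]]'
```

```text
t: 3.88
eef_pos: [0.6166, -0.1125, 0.2258]
ee_rot: [3.142, 0.0, 3.054]
force: [-0.8, -0.3, 1.1]
width: 0.0174
t: 4.12
eef_pos: [0.6167, -0.1124, 0.2258]
ee_rot: [-3.142, 0.0, 3.054]
force: [-0.7, 0.4, 1.5]
width: 0.0176
```

```bash
python3 -m jog '[[[0,0,0.01,0,0,0,0.1],[0,0,0.02,0,0,0,0.1],[0,0,0.02,0,0,0,0.1],[0,0,0.01,0,0,0,0.1],[0.0107,0.0183,0,0,0,0,0.1],[0.0215,0.0367,0,0,0,0,0.1],[0.0215,0.0367,0,0,0,0,0.1],[0.0215,0.0367,0,0,0,0,0.1],[0.0105,0.0182,0,0,0,0,0.1],[0,0,0,0,0,0,0.1],[0,0,0,0,0,0,0.1]]]'
python3 - <<'E'
from station import monitor, grab_frame
import cv2,numpy as np
s=monitor.get_state();print(np.round(s["eef_pos"],4),s["force"],s["width"])
f=grab_frame("scene");np.savez("scene3.npz",**f);a=f["pixels"][110:210,205:305,::-1]
cv2.imwrite("pics/s3.png",cv2.resize(a,(600,600),interpolation=cv2.INTER_CUBIC))
E
```

```text
t: 5.5
eef_pos: [0.7019, 0.0339, 0.2853]
ee_rot: [-3.141, -0.001, 3.054]
force: [0.3, -0.7, 0.2]
width: 0.0172
[0.7019 0.0339 0.2853] [ 0.33664281 -0.67164494  0.22567605] 0.017198021521101624
```

View pics/s3.png

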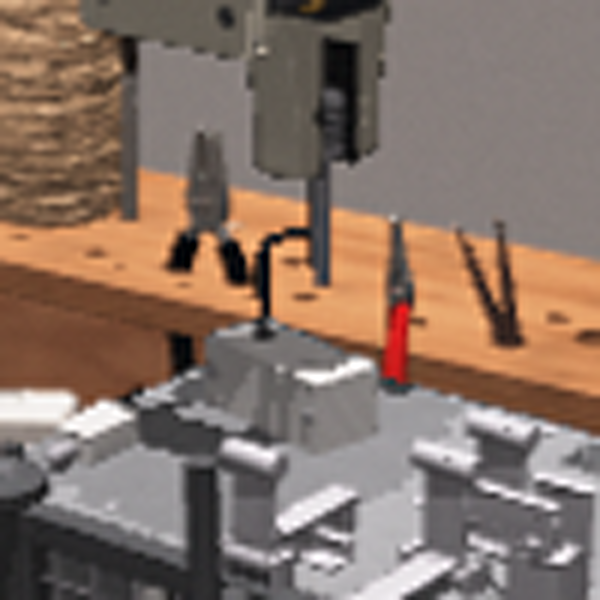

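Run:
```python
from h import *
import cv2
p=np.load("scene3.npz")["pixels"].astype(int)
for r in range(139,160): print(r,[int(x) for x in p[r,250:266].sum(1)//3])
for v,z in((156.5,.2145),(157,.2125)):
    for u in (258.0,258.5): print(u,plane("scene",u,v,z))
```

```text
139 [79, 61, 81, 90, 92, 90, 73, 59, 47, 63, 117, 130, 129, 129, 128, 128]
140 [131, 133, 132, 132, 133, 135, 65, 63, 79, 70, 119, 130, 128, 130, 128, 128]
141 [128, 127, 129, 127, 128, 134, 65, 63, 76, 67, 118, 131, 130, 129, 129, 131]
142 [140, 139, 135, 131, 129, 135, 65, 62, 76, 69, 117, 131, 129, 130, 128, 127]
143 [168, 174, 166, 156, 148, 144, 69, 62, 77, 69, 117, 128, 127, 127, 128, 126]
144 [166, 166, 167, 170, 172, 177, 91, 62, 77, 67, 125, 140, 136, 132, 129, 127]
145 [159, 160, 163, 164, 167, 174, 91, 60, 74, 65, 155, 176, 168, 157, 148, 142]
146 [152, 152, 154, 159, 162, 171, 87, 62, 74, 65, 155, 171, 169, 170, 170, 171]
147 [152, 154, 144, 143, 144, 149, 79, 64, 75, 65, 149, 168, 166, 169, 168, 168]
148 [149, 152, 70, 17, 25, 21, 35, 69, 76, 63, 139, 153, 155, 157, 160, 161]
149 [20, 19, 59, 67, 66, 59, 36, 66, 77, 65, 146, 159, 156, 151, 148, 148]
150 [63, 66, 155, 172, 168, 167, 84, 63, 75, 65, 146, 166, 165, 166, 162, 160]
151 [162, 182, 177, 174, 172, 174, 89, 61, 75, 64, 138, 154, 153, 156, 157, 160]
152 [158, 176, 168, 163, 164, 167, 84, 62, 74, 64, 143, 156, 151, 149, 150, 150]
153 [155, 155, 109, 77, 87, 106, 53, 60, 73, 61, 150, 164, 157, 155, 151, 149]
154 [148, 169, 153, 135, 128, 165, 111, 71, 72, 63, 156, 170, 168, 167, 163, 163]
155 [145, 166, 165, 166, 167, 170, 176, 113, 70, 61, 155, 169, 168, 167, 167, 167]
156 [149, 171, 166, 164, 164, 163, 166, 108, 66, 57, 148, 165, 163, 163, 162, 163]
157 [151, 170, 167, 166, 164, 165, 166, 117, 90, 74, 136, 151, 152, 153, 157, 159]
158 [152, 172, 170, 166, 158, 158, 157, 159, 167, 167, 162, 156, 154, 156, 159, 160]
159 [151, 169, 167, 149, 97, 80, 76, 109, 157, 168, 164, 163, 164, 164, 164, 166]
258.0 [0.6995426  0.02952406 0.2145    ]
258.5 [0.700155   0.02854039 0.2145    ]
258.0 [0.70132273 0.03064171 0.2125    ]
258.5 [0.70193674 0.02965545 0.2125    ]
```

```bash
python3 -m jog '[[[0,0,-0.01,0,0,0,0.1],[0,0,-0.012,0,0,0,0.1],[0,0,-0.006,0,0,0,0.1],[0,0,-0.005,0,0,0,0.1],[0,0,-0.004,0,0,0,0.1],[0,0,0,0,0,0,0.1]]]'
```

```text
t: 6.3
eef_pos: [0.7022, 0.0342, 0.2483]
ee_rot: [-3.141, -0.0, 3.054]
force: [-0.5, 0.1, -0.9]
width: 0.0169
```

```bash
python3 -m jog '[[[0,0,-0.004,0,0,0,0.1],[0,0,0,0,0,0,0.1]]]'
python3 - <<'E'
from station import monitor, grab_frame
import cv2,numpy as np
s=monitor.get_state();print(np.round(s["eef_pos"],4),s["force"],s["width"])
f=grab_frame("scene");a=f["pixels"][110:210,205:305,::-1]
cv2.imwrite("pics/s4.png",cv2.resize(a,(600,600),interpolation=cv2.INTER_CUBIC))
E
```

```text
t: 6.55
eef_pos: [0.7021, 0.0343, 0.2444]
ee_rot: [-3.142, -0.0, 3.054]
force: [-0.7, -0.5, -0.7]
width: 0.0171
[0.7021 0.0343 0.2444] [-0.68609811 -0.52794449 -0.73568827] 0.017139736011710847
```

View pics/s4.png

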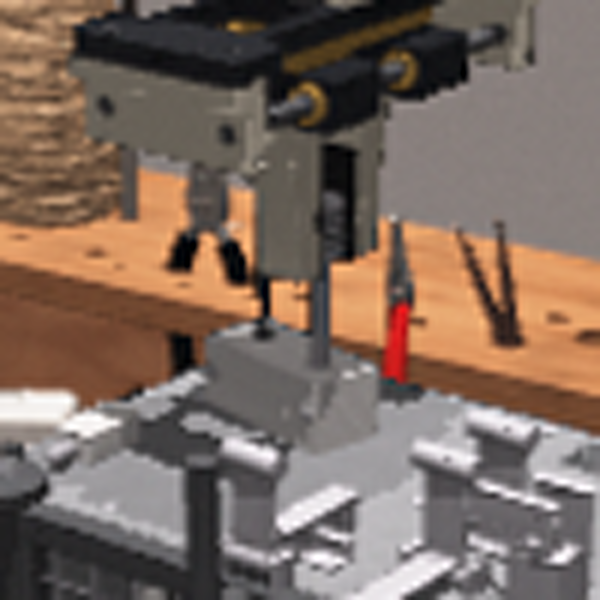

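```bash
python3 -m jog '[[[0,0,-0.006,0,0,0,0.1],[0,0,-0.006,0,0,0,0.1],[0,0,-0.004,0,0,0,0.1],[0,0,0,0,0,0,0.1]]]'
```

```text
t: 7.1
eef_pos: [0.7021, 0.0342, 0.2283]
ee_rot: [-3.141, -0.0, 3.054]
force: [0.3, 0.6, -0.7]
width: 0.0171
```

Essentially down with no side force; release and look.

```bash
python3 -m jog '[[[0,0,0,0,0,0,0.25],[0,0,0,0,0,0,0.4],[0,0,0,0,0,0,0.4],[0,0,0.015,0,0,0,0.4],[0,0,0.02,0,0,0,0.4],[0,0,0.025,0,0,0,0.4],[0,0,0,0,0,0,0.4]]]'
python3 - <<'E'
from station import monitor, grab_frame
import cv2,numpy as np
s=monitor.get_state();print(np.round(s["eef_pos"],4),s["force"],s["width"])
f=grab_frame("scene");np.savez("scene5.npz",**f);a=f["pixels"][110:210,205:305,::-1]
cv2.imwrite("pics/s5.png",cv2.resize(a,(600,600),interpolation=cv2.INTER_CUBIC))
E
```

```text
t: 7.98
eef_pos: [0.7035, 0.0343, 0.2926]
ee_rot: [3.14, 0.005, 3.054]
force: [-0.2, 0.2, -0.3]
width: 0.0348
[0.7035 0.0343 0.2926] [-0.19303406  0.24568291 -0.32908571] 0.03483755691736968
```

View pics/s5.png

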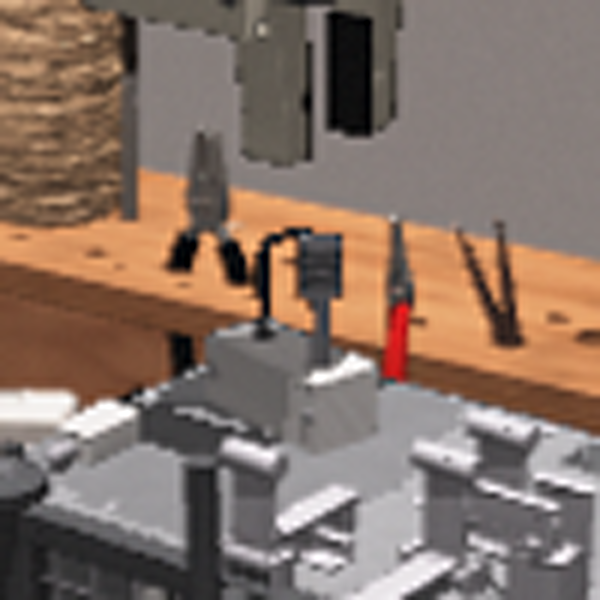

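Run:
```python
from h import *
for z in(.18,.208,.232,.238): print(z,proj("scene",(.6995,.0301,z)), (proj("scene",(.6995,.0301,z))-[205,110]+.5)*6)
```

```text
0.18 [257.8046863  170.30719294] [319.82811781 364.84315766]
0.208 [257.7844055  159.09894672] [319.70643303 297.59368033]
0.232 [257.76664704 149.28467486] [319.59988223 238.70804916]
0.238 [257.76215204 146.80050103] [319.57291226 223.80300616]
```

```bash
python3 -m jog '[[[-0.0174,-0.0274,0,0,0,0,0.8],[-0.0174,-0.0274,0,0,0,0,0.8],[-0.0174,-0.0275,0,0,0,0,0.8],[-0.0173,-0.0275,0,0,0,0,0.8],[0,0,-0.02,0,0,0,0.8],[0,0,-0.02,0,0,0,0.8],[0,0,0,0,0,0,0.8],[0,0,0,0,0,0,0.8]]]'
python3 - <<'E'
from station import monitor, grab_frame
import cv2,numpy as np
s=monitor.get_state();print(np.round(s["eef_pos"],4),s["force"],s["width"])
f=grab_frame("scene");a=f["pixels"][110:230,215:335,::-1]
cv2.imwrite("pics/s6.png",cv2.resize(a,(600,600),interpolation=cv2.INTER_CUBIC))
E
```

```text
t: 9.02
eef_pos: [0.6331, -0.0756, 0.2493]
ee_rot: [-3.141, 0.0, 3.054]
force: [-0.2, -0.4, 0.6]
width: 0.07
[ 0.6331 -0.0756  0.2493] [-0.22227422 -0.4122587   0.60592351] 0.06999456890288093
```

View pics/s6.png

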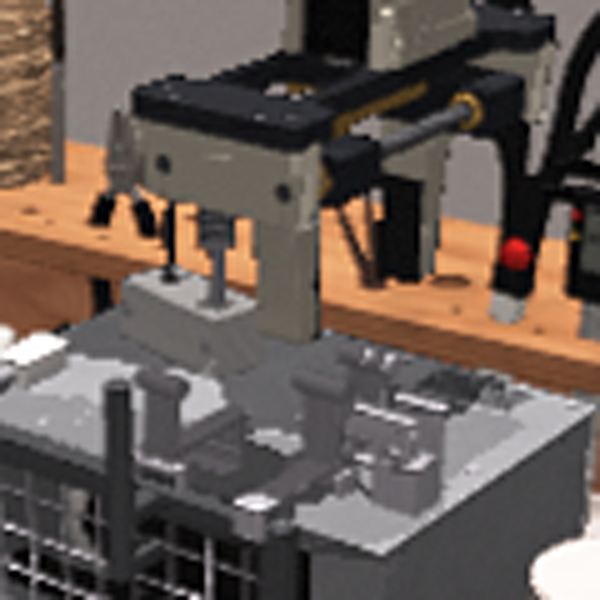

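```bash
python3 -m jog '[[[0,0,-0.016,0,0,0,0.8],[0,0,-0.016,0,0,0,0.8],[0,0,-0.015,0,0,0,0.8],[0,0,0,0,0,0,0.8]]]'
python3 - <<'E'
from station import monitor, grab_frame
import cv2,numpy as np
s=monitor.get_state();print(np.round(s["eef_pos"],4),s["force"],s["width"])
f=grab_frame("scene");a=f["pixels"][110:230,215:335,::-1]
cv2.imwrite("pics/s7.png",cv2.resize(a,(600,600),interpolation=cv2.INTER_CUBIC))
E
```

```text
t: 9.57
eef_pos: [0.6318, -0.0757, 0.1995]
ee_rot: [-3.141, -0.003, 3.054]
force: [-1.2, -0.5, 0.7]
width: 0.0699
[ 0.6318 -0.0757  0.1995] [-1.24773261 -0.53752927  0.68051686] 0.06987234679447485
```

View pics/s7.png

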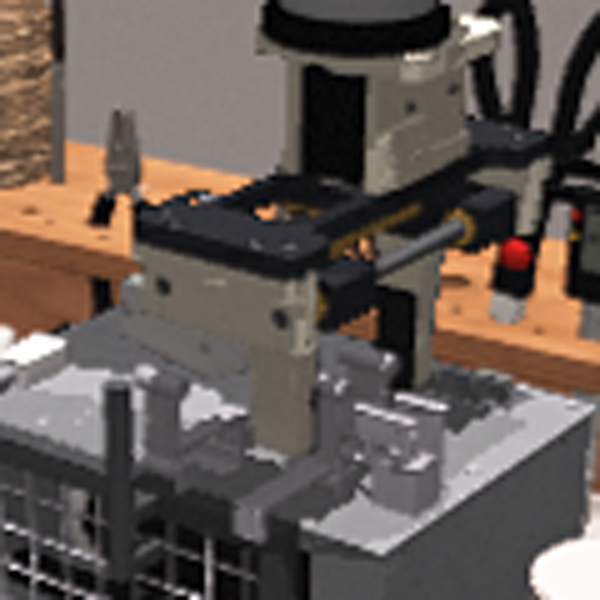

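```bash
python3 -m jog '[[[0,0,0,0,0,0,0.6],[0,0,0,0,0,0,0.45],[0,0,0,0,0,0,0.35],[0,0,0,0,0,0,0.3],[0,0,0,0,0,0,0.3]]]' 20
python3 - <<'E'
from station import monitor, grab_frame
import cv2,numpy as np
s=monitor.get_state();print(np.round(s["eef_pos"],4),s["force"],s["width"])
f=grab_frame("scene");a=f["pixels"][110:280,190:360,::-1]
cv2.imwrite("pics/s8.png",cv2.resize(a,(600,600),interpolation=cv2.INTER_CUBIC))
E
```

```text
t: 10.25
eef_pos: [0.6346, -0.0758, 0.2019]
ee_rot: [3.141, 0.004, 3.054]
force: [7.0, -2.9, -4.4]
width: 0.033
[ 0.6346 -0.0758  0.2019] [ 7.03336585 -2.8621961  -4.39663861] 0.032973958248909585
```

View pics/s8.png

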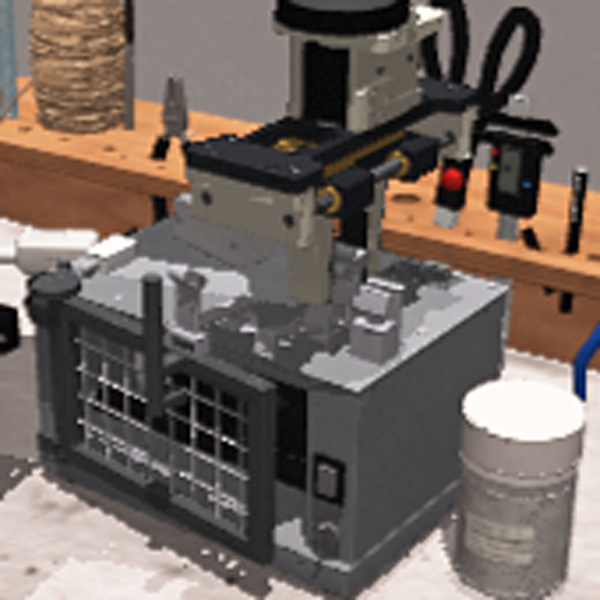

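```bash
python3 -m jog '[[[0,0,0,0,0,0,0.3],[0,0,0,0,0,0,0.3],[0,0,0,0,0,0,0.5],[0,0,0,0,0,0,0.7],[0,0,0,0,0,0,0.75],[0,0,0.02,0,0,0,0.75],[0,0,0.025,0,0,0,0.75],[0,0,0.025,0,0,0,0.75],[-0.02,0.03,0.02,0,0,0,0.75],[-0.04,0.06,0.02,0,0,0,0.75],[-0.06,0.06,0.02,0,0,0,0.75],[-0.06,0.03,0.02,0,0,0,0.75],[0,0,0,0,0,0,0.75]]]'
python3 - <<'E'
from station import monitor, grab_frame
import cv2,numpy as np
s=monitor.get_state();print(np.round(s["eef_pos"],4),s["force"],s["width"])
for n in("scene","top"):
    f=grab_frame(n);np.savez(n+"9.npz",**f);a=f["pixels"][110:280,190:360,::-1] if n=="scene" else f["pixels"][115:245,170:350,::-1]
    cv2.imwrite(f"pics/{n}9.png",cv2.resize(cv2.convertScaleAbs(a,alpha=1 if n=="scene" else 2),None,fx=4.2,fy=4.2,interpolation=cv2.INTER_CUBIC))
E
```

```text
t: 11.92
eef_pos: [0.4812, 0.076, 0.3434]
ee_rot: [3.138, 0.005, 3.058]
force: [0.1, 0.4, 0.2]
width: 0.0657
[0.4812 0.076  0.3434] [0.0996454  0.44367407 0.2150197 ] 0.06568486094962886
```

View pics/scene9.png

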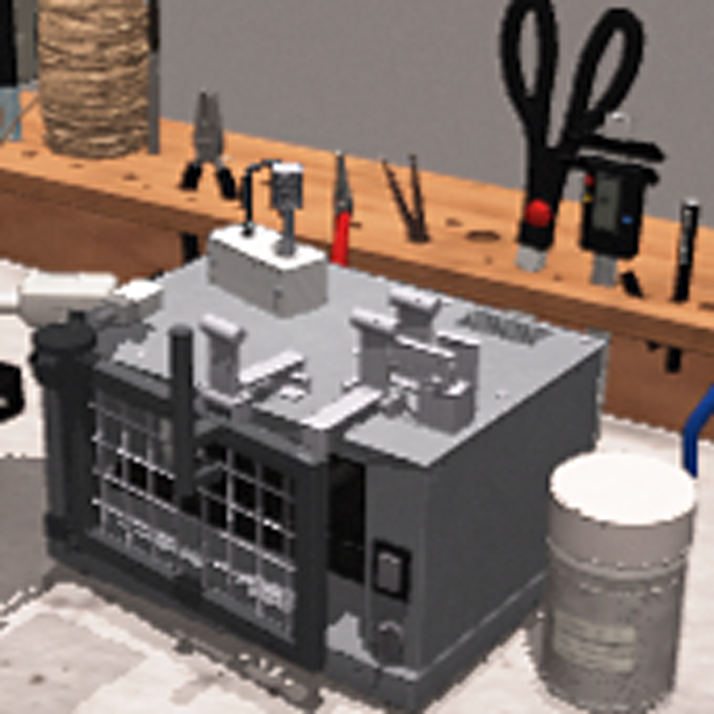

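View pics/top9.png

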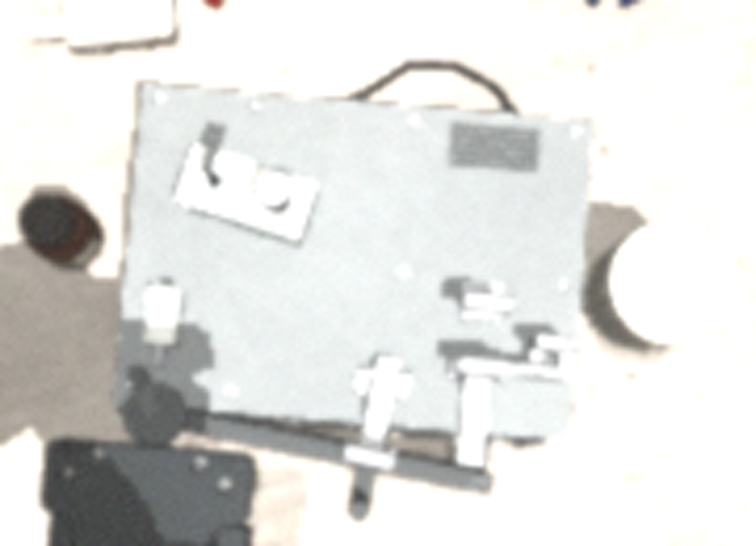

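Run:
```python
from h import *
np.set_printoptions(precision=4,suppress=True)
th=-.0884;t=np.array([.6701,.0118]) # shifted for pin check
R=lambda a:np.array([[np.cos(a),-np.sin(a)],[np.sin(a),np.cos(a)]])
M=lambda p:R(th)@np.array(p)+t
H=M((-.091,.085));print("hinge",H)
z=lambda x,y:(170+(x+.5)/4.2-.5,115+(y+.5)/4.2-.5)
gb=plane("top",*z(360,507),.206)[:2];cb=plane("top",*z(370,458),.201)[:2]
fr=[plane("top",*z(*p),.151)[:2] for p in((492,478),(488,492))]
print("gripbar",gb,"catchbar",cb,np.linalg.norm(gb-H),np.linalg.norm(cb-H))
print("hinge seen",plane("top",*z(153,410),.16))
a=th-.12
for nm,P in(("gb",gb),("cb",cb),("e1",fr[0]),("e2",fr[1])): print(nm,R(-a)@(P-H))
```

```text
hinge [0.587  0.1045]
gripbar [ 0.5405 -0.009 ] catchbar [ 0.5653 -0.0144] 0.1226618279428134 0.12082516338545324
hinge seen [0.5908 0.1038 0.16  ]
gb [-0.0219 -0.1207]
cb [ 0.0034 -0.1208]
e1 [ 0.0045 -0.1892]
e2 [-0.0034 -0.1885]
```

```bash
python3 -m jog '[[[0.0172,-0.0218,0,0,0,-0.03,0.7],[0.0172,-0.0218,0,0,0,-0.03,0.7],[0.0172,-0.0217,0,0,0,-0.03,0.7],[0.0172,-0.0217,0,0,0,-0.03,0.7],[0,0,-0.03,0,0,0,0.7],[0,0,-0.03,0,0,0,0.7],[0,0,-0.03,0,0,0,0.7],[0,0,0,0,0,0,0.7],[0,0,0,0,0,0,0.7]]]'
python3 - <<'E'
from station import monitor, grab_frame
import cv2,numpy as np
s=monitor.get_state();print(np.round(s["eef_pos"],4),s["force"],s["width"])
f=grab_frame("scene");a=f["pixels"][130:260,180:310,::-1]
cv2.imwrite("pics/s10.png",cv2.resize(a,(600,600),interpolation=cv2.INTER_CUBIC))
E
```

```text
t: 13.15
eef_pos: [0.5526, -0.0133, 0.2511]
ee_rot: [-3.141, 0.001, 2.933]
force: [-0.0, -0.2, 0.6]
width: 0.0614
[ 0.5526 -0.0133  0.2511] [-0.03754582 -0.20580875  0.5813945 ] 0.061435727013155854
```

View pics/s10.png

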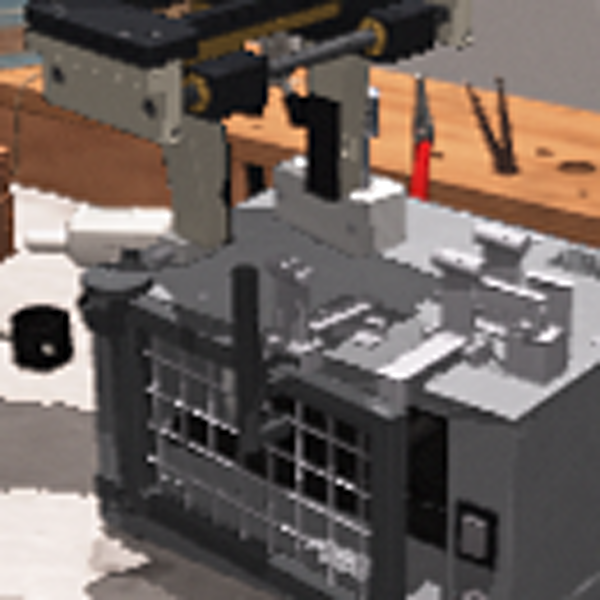

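```bash
python3 -m jog '[[[-0.002,0.002,-0.015,0,0,0,0.7],[0,0,-0.015,0,0,0,0.7],[0,0,-0.01,0,0,0,0.7],[0,0,-0.01,0,0,0,0.7],[0,0,0,0,0,0,0.7],[0,0,0,0,0,0,0.7]]]'
python3 - <<'E'
from station import monitor, grab_frame
import cv2,numpy as np
s=monitor.get_state();print(np.round(s["eef_pos"],4),s["force"],s["width"])
f=grab_frame("scene");a=f["pixels"][130:260,180:310,::-1]
cv2.imwrite("pics/s11.png",cv2.resize(a,(600,600),interpolation=cv2.INTER_CUBIC))
E
```

```text
t: 13.95
eef_pos: [0.5498, -0.0107, 0.2008]
ee_rot: [-3.142, 0.0, 2.934]
force: [-0.2, -0.5, 0.3]
width: 0.0615
[ 0.5498 -0.0107  0.2008] [-0.21972855 -0.45367916  0.3162372 ] 0.061463407332826785
```

View pics/s11.png

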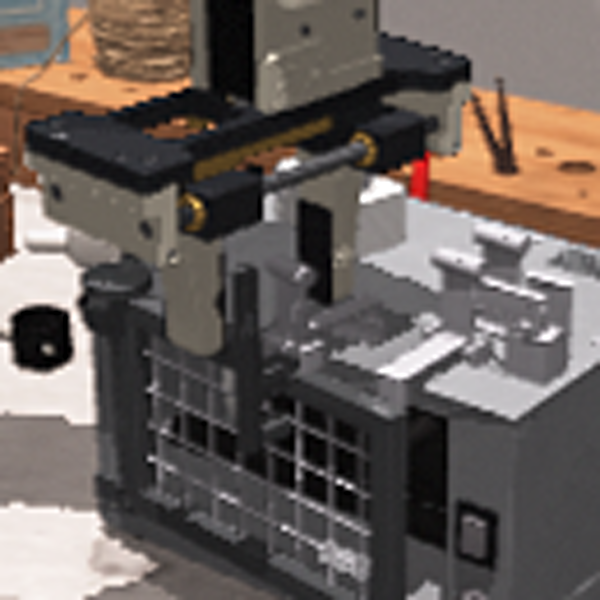

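Fingers straddle both bars without contact. Squeeze.

```bash
python3 -m jog '[[[0,0,0,0,0,0,0.55],[0,0,0,0,0,0,0.45],[0,0,0,0,0,0,0.35],[0,0,0,0,0,0,0.25],[0,0,0,0,0,0,0.2],[0,0,0,0,0,0,0.2]]]' 24
python3 - <<'E'
from station import monitor, grab_frame
import cv2,numpy as np
s=monitor.get_state();print(np.round(s["eef_pos"],4),s["force"],s["width"])
f=grab_frame("scene");a=f["pixels"][130:260,180:310,::-1]
cv2.imwrite("pics/s12.png",cv2.resize(a,(600,600),interpolation=cv2.INTER_CUBIC))
E
```

```text
t: 14.75
eef_pos: [0.549, -0.0108, 0.2008]
ee_rot: [-3.141, -0.001, 2.934]
force: [-5.0, 0.1, 5.6]
width: 0.0302
[ 0.549  -0.0108  0.2008] [-4.9769654   0.11887517  5.5614759 ] 0.03015260799582219
```

View pics/s12.png

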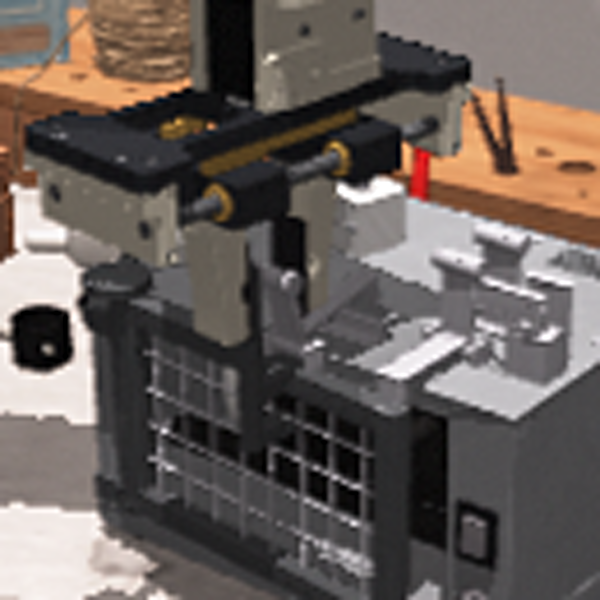

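Run:
```python
import numpy as np
H=np.array([.588,.1045]);p=np.array([.549,-.0108])-H
for i in range(20):
    c,s=np.cos(-.07),np.sin(-.07);q=np.array([[c,-s],[s,c]])@p;print(i,np.round(q-p,4),np.round(q+H,4));p=q
```

```text
0 [-0.008  0.003] [ 0.541  -0.0078]
1 [-0.0077  0.0036] [ 0.5333 -0.0042]
2 [-0.0075  0.0041] [ 5.258e-01 -1.000e-04]
3 [-0.0072  0.0046] [0.5187 0.0045]
4 [-0.0068  0.0051] [0.5118 0.0096]
5 [-0.0065  0.0056] [0.5054 0.0151]
6 [-0.006  0.006] [0.4993 0.0211]
7 [-0.0056  0.0064] [0.4937 0.0275]
8 [-0.0052  0.0068] [0.4886 0.0343]
9 [-0.0047  0.0071] [0.4839 0.0414]
10 [-0.0042  0.0074] [0.4797 0.0489]
11 [-0.0036  0.0077] [0.4761 0.0566]
12 [-0.0031  0.0079] [0.473  0.0645]
13 [-0.0025  0.0081] [0.4705 0.0727]
14 [-0.0019  0.0083] [0.4686 0.081 ]
15 [-0.0014  0.0084] [0.4672 0.0894]
16 [-0.0008  0.0085] [0.4665 0.0979]
17 [-0.0002  0.0085] [0.4663 0.1064]
18 [0.0004 0.0085] [0.4667 0.1149]
19 [0.001  0.0085] [0.4677 0.1233]
```

```bash
python3 -m jog '[[[-0.008,0.003,0,0,0,-0.07,0.2],[-0.0077,0.0036,0,0,0,-0.07,0.2],[-0.0075,0.0041,0,0,0,-0.07,0.2],[-0.0072,0.0046,0,0,0,-0.07,0.2],[0,0,0,0,0,0,0.2]]]' 25
python3 - <<'E'
from station import monitor, grab_frame
import cv2,numpy as np
s=monitor.get_state();print(np.round(s["eef_pos"],4),s["ee_rot"],s["force"],s["moment"],s["width"])
f=grab_frame("scene");a=f["pixels"][130:280,180:330,::-1]
cv2.imwrite("pics/s13.png",cv2.resize(a,(600,600),interpolation=cv2.INTER_CUBIC))
E
```

```text
t: 15.42
eef_pos: [0.5192, 0.0043, 0.2009]
ee_rot: [-3.141, 0.001, 2.655]
force: [-0.1, -4.1, 1.7]
width: 0.0301
[0.5192 0.0043 0.2009] [-3.14141280e+00  9.79676825e-04  2.65504268e+00] [-0.0921995  -4.09994248  1.72650972] [-1.54254558 -0.28158962  0.16608203] 0.030082885780089937
```

View pics/s13.png

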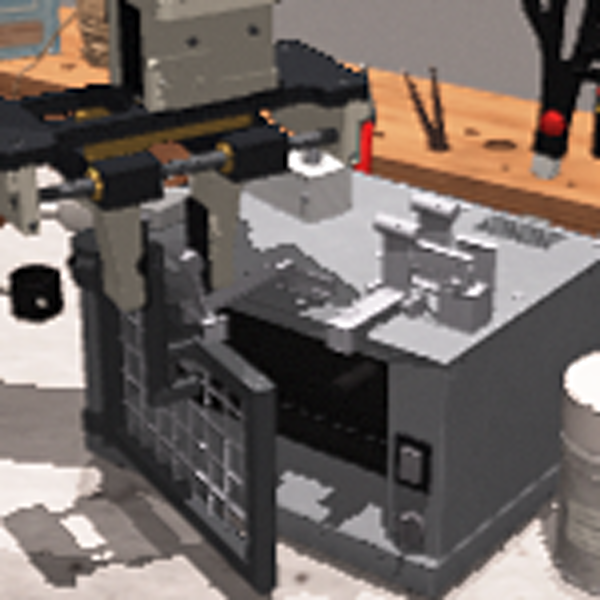

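```bash
python3 -m jog '[[[-0.0068,0.0051,0,0,0,-0.07,0.2],[-0.0065,0.0056,0,0,0,-0.07,0.2],[-0.006,0.006,0,0,0,-0.07,0.2],[-0.0056,0.0064,0,0,0,-0.07,0.2],[-0.0052,0.0068,0,0,0,-0.07,0.2],[-0.0047,0.0071,0,0,0,-0.07,0.2],[-0.0042,0.0074,0,0,0,-0.07,0.2],[0,0,0,0,0,0,0.2]]]'
python3 - <<'E'
from station import monitor
s=monitor.get_state();print(s["force"],s["moment"],s["qd"])
E
```

```text
t: 16.48
eef_pos: [0.4804, 0.0491, 0.2008]
ee_rot: [3.141, 0.0, 2.166]
force: [-0.2, -4.2, 3.9]
width: 0.0299
[-0.2467838  -4.16248919  3.85050303] [-1.14948237 -0.04348889 -0.03562543] [-0.01139143  0.00590068  0.00221763  0.00253816 -0.00081912  0.04234948]
```

```bash
python3 -m jog '[[[-0.0036,0.0077,0,0,0,-0.07,0.2],[-0.0031,0.0079,0,0,0,-0.07,0.2],[-0.0025,0.0081,0,0,0,-0.07,0.2],[-0.0019,0.0083,0,0,0,-0.07,0.2],[-0.0014,0.0084,0,0,0,-0.07,0.2],[-0.0008,0.0085,0,0,0,-0.07,0.2],[-0.0002,0.0085,0,0,0,-0.07,0.2],[0.0004,0.0085,0,0,0,-0.07,0.2],[0,0,0,0,0,0,0.2],[0,0,0,0,0,0,0.2],[0,0,0,0,0,0,0.2],[0,0,0,0,0,0,0.2]]]'
python3 - <<'E'
from station import monitor, grab_frame
import cv2,numpy as np
s=monitor.get_state();print(np.round(s["eef_pos"],4),s["ee_rot"],s["force"],s["qd"],s["width"])
f=grab_frame("scene");a=f["pixels"][110:300,130:380,::-1]
cv2.imwrite("pics/s14.png",cv2.resize(a,(790,600),interpolation=cv2.INTER_CUBIC))
f=grab_frame("top");a=cv2.convertScaleAbs(f["pixels"][100:310,150:380,::-1],alpha=2)
cv2.imwrite("pics/t14.png",cv2.resize(a,(657,600),interpolation=cv2.INTER_CUBIC))
E
```

```text
t: 17.98
eef_pos: [0.4681, 0.1144, 0.2008]
ee_rot: [3.14, 0.0, 1.607]
force: [4.2, -4.4, 1.2]
width: 0.03
[0.4681 0.1144 0.2008] [3.14033850e+00 4.25445188e-04 1.60716427e+00] [ 4.22886257 -4.39345384  1.21365212] [ 0.00133286 -0.00123763 -0.00028943  0.00054854  0.00038028 -0.00092335] 0.030011954936945518
```

View pics/s14.png

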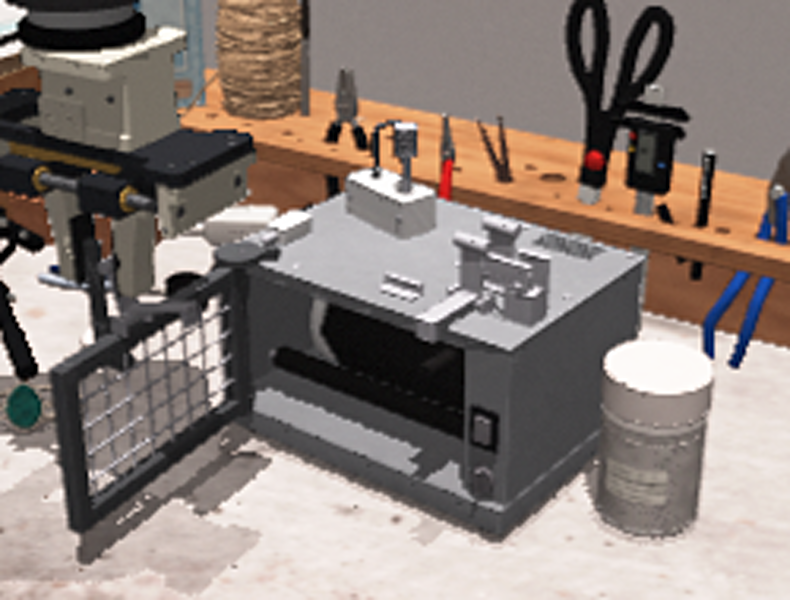

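View pics/t14.png

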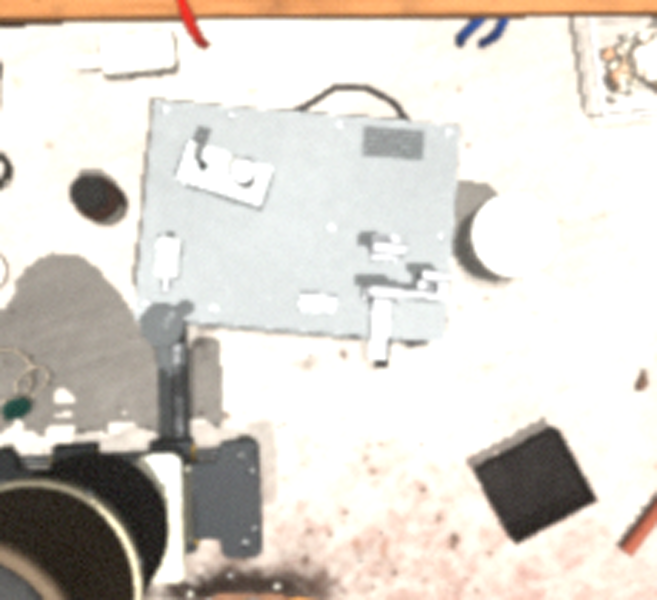

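```bash
python3 -c "
from station import job_done
print(job_done())"
```

```text
the job is handed in; nothing more can be done
None
```

The job is handed in at about 18 s of the 61 s allowed. The gate is held open and still, and the pin is in its bore. No verdict was reported.

- **Pin:** I pulled it, carried it over by the offset measured in both camera views and lowered it into its bore without side force. After release, the head top appeared at the image height expected for a fully seated pin. It still looked upright in the final pictures.
- **Main catch:** I squeezed it at 20 N and the gate sprang ajar. After I let go, the gate stayed resting on the safety catch.
- **Safety catch and gate:** I gripped it at 24–25 N, with the opening at 30 mm, which matches the squeezed size. The gate then swung along its arc to about 1.45 rad, judged from the tool's turn and the top view.
- **Last checks:** Joint speeds were close to zero, the grip was still 30 mm, and the force on the wrist was about 6 N. The jar and bottle look to be where they stood, though I compared them only by eye.
- **Disagreement:** The two cameras differed by about 5 mm in absolute position. I used the difference between pin and bore instead, which agreed between the views to within 0.5 mm.

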